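# Mount a finial blank on the carving stand and free its brake

### The job

Mount the finial blank on the carving stand: pick it up by its square wooden shank, turn its round plate until all four holes line up with the four studs on the head, and lower it gently, without dropping it, until it sits flush, with the brake still tight. Then break the stiff brake knob beside the head loose and back it off anticlockwise by about a quarter turn, so that I can turn the work round while I put the nuts on. Leave the other things on the bench where they are.

Things in the scene. Friction and masses are not known exactly. Their poses are not given: they have to be found in the camera images.
- work: loose finial blank (about 0.45 kg) upright on the bench, left or right of the stand: round aluminium plate 140 mm wide, 10 mm thick, four 11 mm through holes on a 50 mm radius; at its centre a light wooden shank 44 mm square from 10 to 62 mm above the underside, round top to 82 mm. Origin: centre of the underside, z up, x and y square to the shank's faces; holes at 45, 135, 225, 315 degrees from x
- work_grip (a point): where to grip: the middle of the blank's square shank, 48 mm above the plate's underside and 34 mm below the top; moves with work, same axes
- head_top (a point): centre of the stand's flat steel head face (128 mm wide), 76 mm above the bench, where the plate must lie; z up. Four steel studs, 8 mm thick, tapered ends, rise 28 mm from it at 50 mm radius, 45, 135, 225, 315 degrees from x; any of the four quarter-turn fits will do. The stand is bolted down; the head turns freely with the brake off and resists turning while it is on
- brake (a joint): angle of the brake knob: starts at 0, tight; grows as it is turned anticlockwise seen from above, up to a stop at 2.0 rad. Stiff at first: it takes a firm twist of about 0.5 N m over the first 0.1 to 0.2 rad to break it loose, after that only 0.05 N m. It stays where it is left
- brake_grip (a point): where to grip the brake's black T-knob, 110 mm above the bench, on its upright axis, which stands 120 mm from the head's axis. The bar is 56 mm long (this point's x, turning with the knob), 14 mm thick (y), 26 mm tall (13 mm above and below this point). The strap below it is 36 mm lower; the mounted plate's rim is 50 mm away
- bowl_work: bystander: a dark cup-shaped bowl blank on a smaller three-hole plate, 90 mm across, 52 mm tall, standing on the other side of the stand; origin at the centre of its underside
- mallet: bystander: a round wooden carver's mallet, 245 mm long, 72 mm across, lying down at the far right
- gouge_wide: bystander: a carving gouge, 235 mm long, lying beyond the stand
- gouge_narrow: bystander: a narrower carving gouge, 235 mm long, lying beside the first
- glue: bystander: a white glue bottle, 58 mm across and 170 mm tall, standing at the far left
- tape: bystander: a yellow tape measure, 66 x 37 x 62 mm, beyond the stand
There are look-alikes about, which are no part of the job. Leave any orange look-alike of the work alone.

How it is judged:
By the outcome, as a careful person would: the job done as asked, in the order asked, and still so for the second after the job is handed in, with the robot touching nothing.
It also fails if it takes over 51 s, if anything falls off the work surface, if the arm or the gripper's body presses on something with over 40 N, if the wrist force passes 120 N, or if a joint passes its speed limit or range.

### The arm

A 7-joint arm with a two-finger parallel gripper is mounted at the origin on the work surface. World frame = base frame: x ahead of the robot, y to its left, z up, the work surface at z = 0. Lengths are in m, angles in rad, forces in N, time in s.
With the tool pointing down it reaches from about 0.35 to 0.9 m from the base axis. Payload 8.1 kg.
Tool frame: the origin (TCP) lies midway between the tips of the shut fingers; the grasp point (between the pads) lies behind it (arm.tcp_to_grasp is the z of the grasp point in the tool frame, in m); z points along the fingers, y is the line along which they close (so a half turn about z gives the same grasp; the last joint's range is limited). The gripper opens to 92 mm and grips with 3 to 60 N. Pads are 19 mm wide; open, the fingers measure 130 mm over their backs; the gripper's body (75 mm by 190 mm) begins 47 mm behind the grasp point.
Start: joints at [1.034, 0.434, 0.025, 1.573, -0.012, 1.134, -0.075], TCP at [0.263, -0.567, 0.227] pointing down, gripper open.
Joint ranges: [-2.62, 2.62], [-0.44, 2.09], [-1.27, 1.32], [0.08, 2.57], [-1.32, 4.46], [0.12, 2], [-2.74, 2.74]. Speed limits (rad/s): [2.22, 2.22, 3.01, 3.01, 3.14, 3.14, 3.14].

### API

Orientations are given as a rotation vector (axis times angle).
In Python, from cell import readout, vision, arm gives the robot as it stands.
- The arm moves only by the tool carry_out, never from a script. Its argument "increments" is one flat list of numbers, 6 for each row, row after row: the shift along the world's x, y, z in mm, then the turn, a rotation vector about the world's x, y, z in rad. In form: [tx, ty, tz, wx, wy, wz, tx, ty, tz, wx, wy, wz, ...]. A call has 1 to 20 rows; each row shifts and turns the commanded pose from where the row before left it; what a row does not reach is not made up. A row lasts 1/8 s, in which the tool goes at most 62.5 mm and 10.7 degrees, less where a joint would pass 70% of its speed; a pose out of reach is approached as far as the arm can. A call with a gripper value outside its range is refused whole. "grip" is the closure, from 0 (fully open) to 1 (shut), set as the call begins (left out, the last holds). The fingers move at their own pace and stop on an object; "newtons" is the grip in N (left out, the last holds). Time passes only in rows, so rows that do not move let the fingers close. It gives the time, the measured TCP pose, the force, the opening and the grip force at its end, in the units of the state.
- readout.observe(): the state, without advancing time (a new reading comes with each control period).
- vision.get_image(name): name is "scene" or "top"; returns the picture (480x640x3 uint8, red, green, blue); there is no depth.
- vision.calibration(name): a dict with "fov_y" (degrees; the focal length in pixels is half the picture's height over the tangent of half this angle, whatever the lens; pixels are square), "cx", "cy" (the principal point, pixels), "pose" (4x4, takes a point from camera to world coordinates). Camera axes: x right, y up, looking along -z (the intrinsics and any distortion apply to the point x, -y, -z); pixel columns grow to the right and rows downward; lengths in m; the calibration is good to about 2 mm. A picture is of the moment at which its call begins. calibration takes no time and is no camera call.
- arm.sign_off(): hands the job in; it is judged then, once.
The state is a dict: "clock": time; "joints": joint angles; "dq": joint speeds; "joint_efforts": joint torques, N m; "position": TCP position; "ee_rot": TCP orientation; "force": force on the tool from outside, world axes, zero at the start; "ft_torque": the same for the moment, N m; "width": opening from 0.0 (shut) to 1.0 (fully open); "gripper_force": force on a finger pad.
Only numpy, scipy, OpenCV 4.12 (cv2) and the standard library are available. Lean on these libraries where they do the work, as an engineer would, in place of code of your own. Each camera call takes 0.05 s, during which the arm holds its last target. There are 200 camera calls.

## Working session

There is one attempt and no reset: what is moved stays moved. The work goes in short steps, Python scripts to look and compute and a tool call to move; the robot and the scene stay as the last step left them, time stands still between calls to the robot, and variables do not carry over. Pictures are saved under pics/ and viewed, at most 10 in all, crops included, and the job is handed in when it is done.

Besides the shell and the picture viewer there is one more tool, called after "Request:" as name(argument=value, ...), one argument or row to a line, values as JSON. carry_out: Moves the arm, as the interface text tells. Its arguments: {"type":"object","properties":{"increments":{"type":"array","items":{"type":"number"}},"grip":{"type":"number"},"newtons":{"type":"number"}},"required":["increments"]}

```bash
mkdir -p pics; ls
python3 - <<'E'
from cell import readout,vision,arm
import cv2
for n in("scene","top"):
    im=vision.get_image(n); cv2.imwrite(f"pics/{n}0.png",im[...,::-1]); print(vision.calibration(n))
print(readout.observe(),arm.tcp_to_grasp)
E
```

```text
pics
{'fov_y': 50.199684230258065, 'cx': 316.78969697459496, 'cy': 239.43213559054627, 'pose': array([[-0.22959147, -0.67109548,  0.70492455,  1.46993509],
       [ 0.97327786, -0.1614589 ,  0.16328266,  0.29033132],
       [ 0.00423808,  0.72357576,  0.69023195,  1.04611189],
       [ 0.        ,  0.        ,  0.        ,  1.        ]])}
{'fov_y': 44.996516557178985, 'cx': 328.6808066081963, 'cy': 246.83727260081713, 'pose': array([[ 0.0164921 ,  0.98972527, -0.1420278 ,  0.30239719],
       [-0.99982697,  0.01510174, -0.01086174,  0.04619053],
       [-0.00860527,  0.14218235,  0.98980308,  1.47204564],
       [ 0.        ,  0.        ,  0.        ,  1.        ]])}
{'clock': 0.1, 'joints': array([ 1.03442575,  0.43514874,  0.02496615,  1.57396822, -0.01161217,
        1.13398827, -0.07506287]), 'dq': array([ 0.00074727, -0.00116137,  0.00035709, -0.00230781, -0.00034849,
        0.00056763, -0.0009701 ]), 'joint_efforts': array([ 4.53304019e-03, -6.69128966e+01,  9.88457836e-01, -3.15150082e+01,
       -6.04498526e-02,  3.73585860e-02,  5.06770834e-05]), 'position': array([ 0.26246272, -0.56673987,  0.22604085]), 'ee_rot': array([-3.06672637e+00, -6.75708210e-01,  6.30542123e-04]), 'force': array([ 0.22936549, -0.91232193, -0.58121318]), 'ft_torque': array([ 0.01283636, -0.02083774,  0.01829232]), 'gripper_force': 0.0, 'width': 0.9996275317469041} -0.0188
```

View pics/top0.png

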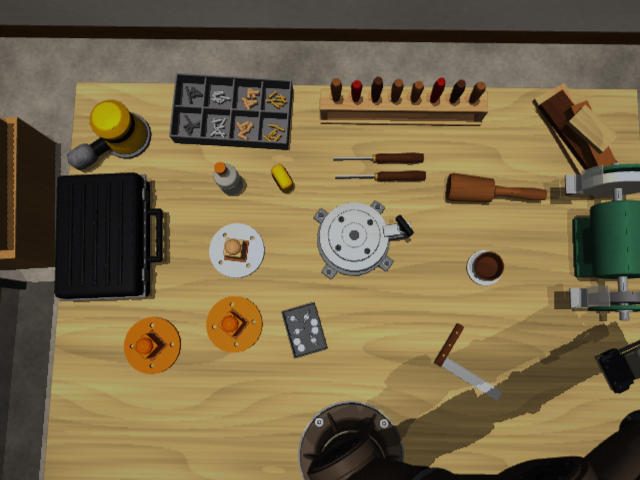

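View pics/scene0.png

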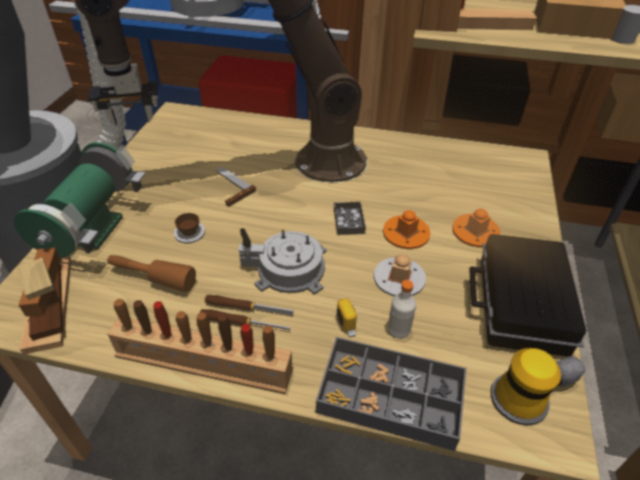

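The top view shows the work (white plate) at about (237,250), the head at (354,235) and the black knob at (404,226). The bowl is at (487,266) and the orange look-alikes are at lower left.

```bash
cat > h.py <<'E'
import numpy as np,cv2
from cell import readout,vision,arm
def cam(n):
    c=vision.calibration(n); return c["pose"],240/np.tan(np.radians(c["fov_y"]/2)),c["cx"],c["cy"]
def ray(n,u,v,z):
    P,f,cx,cy=cam(n); d=P[:3,:3]@np.array([(u-cx)/f,-(v-cy)/f,-1]); o=P[:3,3]
    return o+d*(z-o[2])/d[2]
def proj(n,p):
    P,f,cx,cy=cam(n); q=P[:3,:3].T@(np.asarray(p)-P[:3,3]); return np.array([cx+f*q[0]/-q[2],cy-f*q[1]/-q[2]])
def crop(n,u0,v0,w,h,s,name):
    im=vision.get_image(n); cv2.imwrite("pics/"+name,cv2.resize(im[v0:v0+h,u0:u0+w,::-1],None,fx=s,fy=s,interpolation=cv2.INTER_CUBIC)); return im
E
python3 - <<'E'
from h import *
a=vision.get_image("top")[...,::-1]
A=cv2.resize(a[215:285,200:275],None,fx=5,fy=5,interpolation=cv2.INTER_CUBIC)
B=cv2.resize(a[195:285,310:420],None,fx=3.89,fy=3.89,interpolation=cv2.INTER_CUBIC)[:350]
cv2.imwrite("pics/c1.png",np.hstack([A,B])); print(A.shape,B.shape)
print(ray("top",237,250,.01),ray("top",354,237,.076),ray("top",404,226,.123))
E
```

```text
(350, 375, 3) (350, 428, 3)
[0.50047112 0.29592409 0.01      ] [5.27895970e-01 1.59960317e-04 7.60000000e-02] [ 0.54839498 -0.1160468   0.123     ]
```

View pics/c1.png

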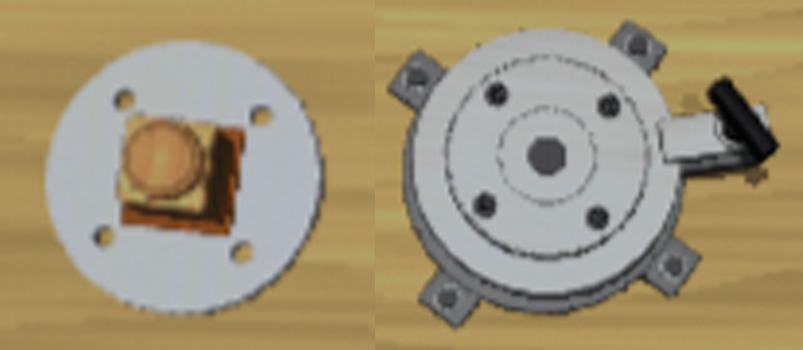

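The crop shows four plate holes at crop px (124,98), (261,115), (104,236) and (241,252). The studs are at (497,94), (609,105), (485,204) and (598,217), and the T-bar runs from (720,88) to (768,150). Next I fit poses with sub-pixel centroids.

```bash
cat > fit.py <<'E'
from h import *
from scipy.optimize import least_squares
def cen(g,u,v,r=3.2,refbright=None):
    # darkness-weighted centroid in disc
    for _ in range(5):
        ys,xs=np.mgrid[int(v-r):int(v+r)+2,int(u-r):int(u+r)+2]
        m=(xs-u)**2+(ys-v)**2<=r*r
        w=np.clip(refbright-g[ys,xs]-15,0,None)*m
        u,v=(w*xs).sum()/w.sum(),(w*ys).sum()/w.sum()
    return u,v
def quad(pts):
    c=pts.mean(0); a=np.arctan2(pts[:,1]-c[1],pts[:,0]-c[0])
    yaw=np.angle(np.exp(4j*(a-np.pi/4)).mean())/4
    return c,np.hypot(*(pts-c).T),yaw
E
python3 - <<'E'
from fit import *
im=np.mean([vision.get_image("top").astype(float) for _ in range(3)],0)
g=im[...,2]  # blue channel
q=lambda x,y,s,u0,v0:((x+.5)/s-.5+u0,(y+.5)/s-.5+v0)
H=[q(x,y,5,200,215) for x,y in[(124,98),(261,115),(104,236),(241,252)]]
S=[q(x-375,y,3.89,310,195) for x,y in[(497,94),(609,105),(485,204),(598,217)]]
ref=lambda u,v:np.percentile(g[int(v)-6:int(v)+7,int(u)-6:int(u)+7],60)
h=np.array([cen(g,*p,refbright=ref(*p)) for p in H]);s=np.array([cen(g,*p,refbright=ref(*p)) for p in S])
print(h.round(1).tolist(),s.round(1).tolist())
for nm,pp,zs in(("work",h,(.004,.01)),("head",s,(.076,.09,.104))):
    for z in zs:
        c,r,y=quad(np.array([ray("top",*p,z)[:2] for p in pp])); print(nm,z,c.round(4),r.round(4),y.round(4))
a,b=[ray("top",*q(x-375,y,3.89,310,195),.123) for x,y in[(720,88),(768,150)]]
print("knob",(a+b)/2,np.linalg.norm(a-b),np.arctan2(*(a-b)[1::-1]))
# rim ellipse
hsv=cv2.cvtColor(im.astype(np.uint8),cv2.COLOR_RGB2HSV)
m=((hsv[...,1]<60)&(hsv[...,2]>120)).astype(np.uint8)
sub=m[215:285,200:275]; cs,_=cv2.findContours(sub,cv2.RETR_EXTERNAL,cv2.CHAIN_APPROX_NONE)
e=cv2.fitEllipse(max(cs,key=cv2.contourArea)); print("rim",e,ray("top",e[0][0]+200,e[0][1]+215,.009))
print(readout.observe()["clock"])
E
```

```text
[[224.4, 234.5], [251.6, 237.7], [220.2, 261.9], [247.8, 265.0]] [[340.8, 218.8], [369.7, 221.8], [337.7, 247.4], [366.7, 250.6]]
work 0.004 [0.5019 0.2995] [0.0501 0.0503 0.0504 0.0502] -0.102
work 0.01 [0.5011 0.2985] [0.0499 0.0501 0.0502 0.05  ] -0.102
head 0.076 [0.5338 0.0009] [0.0503 0.0505 0.0503 0.0504] -0.0923
head 0.09 [0.5315 0.0013] [0.0498 0.05   0.0498 0.0498] -0.0923
head 0.104 [0.5292 0.0018] [0.0493 0.0495 0.0493 0.0493] -0.0923
knob [ 0.55032315 -0.11716962  0.123     ] 0.04766939208277938 0.6548129012158483
rim ((36.1016845703125, 35.010189056396484), (53.38604736328125, 54.85354232788086), 52.05077362060547) [0.50054522 0.2983897  0.009     ]
0.3
```

Request:
carry_out(
  increments=[31, 36, 0, 0, 0, 0.13, 31, 36, 0, 0, 0, 0.13, 31, 36, 0, 0, 0, 0.13, 31, 36, 0, 0, 0, 0.13, 31, 36, 0, 0, 0, 0.13, 31, 36, 0, 0, 0, 0.13, 10, 44, 0, 0, 0, 0.13, 10, 44, 0, 0, 0, 0.13, 10, 44, 0, 0, 0, 0.13, 10, 44, 0, 0, 0, 0.13, 10, 44, 0, 0, 0, 0.13, 10, 44, 0, 0, 0, 0.13, 10, 44, 0, 0, 0, 0.13, 10, 44, 0, 0, 0, 0.13, -5, 50, 0, 0, 0, 0.13, -5, 50, 0, 0, 0, 0.13, -5, 50, 0, 0, 0, 0.13, -5, 50, 0, 0, 0, 0.13, -5, 50, 0, 0, 0, 0.13, -5, 50, 0, 0, 0, 0.13],
  grip=0,
)

```text
clock: 2.8
position: [0.4986, 0.3022, 0.2268]
ee_rot: [0.164, 3.137, -0.0]
force: [0.7, 0.4, 1.2]
width: 1.003
gripper_force: 0.0
```

```bash
cat > st.py <<'E'
from h import *
from scipy.spatial.transform import Rotation as R
def st():
    o=readout.observe(); M=R.from_rotvec(o["ee_rot"]).as_matrix()
    print("t",round(o["clock"],2),"pos",o["position"].round(4),"ydir",np.arctan2(M[1,1],M[0,1]).round(4),"z",M[:,2].round(4),"F",o["force"].round(1),"T",o["ft_torque"].round(2),"w",round(o["width"]*92,1),"gf",round(o["gripper_force"],1),"q",o["joints"].round(2))
    return o
if __name__=="__main__": st()
E
python3 st.py
```

```text
t 2.8 pos [0.4986 0.3022 0.2268] ydir 1.4665 z [ 4.e-04 -1.e-04 -1.e+00] F [0.7 0.4 1.2] T [ 0.05 -0.19 -0.02] w 92.3 gf 0.0 q [-0.09  0.49 -0.8   1.63  0.37  1.18  0.5 ]
```

Request:
carry_out(
  increments=[2.5, -3.5, -30, 0, 0, 0, 0, 0, -40, 0, 0, 0, 0, 0, -40, 0, 0, 0, 0, 0, -40, 0, 0, 0, 0, 0, -25, 0, 0, 0, 0, 0, -15, 0, 0, 0, 0, 0, -7, 0, 0, 0, 0, 0, 0, 0, 0, 0, 0, 0, 0, 0, 0, 0],
)

```text
clock: 3.92
position: [0.5017, 0.2978, 0.0307]
ee_rot: [0.169, 3.136, 0.001]
force: [-0.1, -0.0, 0.5]
width: 0.997
gripper_force: 0.0
```

Run:
```python
from st import *
st(); crop("scene",330,200,120,110,5,"pre.png")
```

```text
t 3.92 pos [0.5017 0.2978 0.0307] ydir 1.4628 z [ 1.3e-03  8.0e-04 -1.0e+00] F [-0.1 -0.   0.5] T [ 0.09 -0.17  0.02] w 91.7 gf 0.0 q [-0.17  0.7  -0.67  1.83  0.57  0.82  0.33]
```

View pics/pre.png

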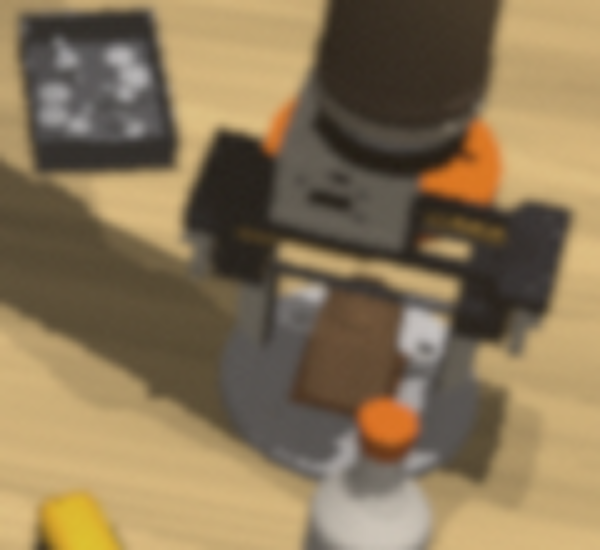

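The fingers straddle the shank squarely (shank at crop px (350,350), fingers at 255 and 460). Closing.

Request:
carry_out(
  increments=[0, 0, 0, 0, 0, 0, 0, 0, 0, 0, 0, 0, 0, 0, 0, 0, 0, 0, 0, 0, 0, 0, 0, 0, 0, 0, 0, 0, 0, 0, 0, 0, 0, 0, 0, 0],
  grip=1,
  newtons=30,
)

```text
clock: 4.72
position: [0.5012, 0.2975, 0.0297]
ee_rot: [-0.169, -3.137, -0.0]
force: [0.4, -0.1, 0.1]
width: 0.476
gripper_force: 30.0
```

```bash
python3 st.py
```

```text
t 4.72 pos [0.5012 0.2975 0.0297] ydir 1.4629 z [-0.e+00  2.e-04 -1.e+00] F [ 0.4 -0.1  0.1] T [ 0.19 -0.15 -0.06] w 43.8 gf 30.0 q [-0.18  0.7  -0.67  1.83  0.57  0.82  0.33]
```

Request:
carry_out(
  increments=[0, 0, 10, 0, 0, 0, 0, 0, 30, 0, 0, 0, 0, 0, 40, 0, 0, 0, 0, 0, 40, 0, 0, 0, 3, -26, 0, 0, 0, 0.015, 4, -36, 0, 0, 0, 0, 4, -36, 0, 0, 0, 0, 4, -36, 0, 0, 0, 0, 4, -36, 0, 0, 0, 0, 4, -36, 0, 0, 0, 0, 4, -36, 0, 0, 0, 0, 2, -26, 0, 0, 0, 0, 2, -18, 0, 0, 0, 0, 0, -10, 0, 0, 0, 0, 0, 0, 0, 0, 0, 0, 0, 0, 0, 0, 0, 0],
)

```text
clock: 6.72
position: [0.5321, 0.0027, 0.1499]
ee_rot: [0.143, 3.138, 0.001]
force: [-0.7, -0.4, -4.7]
width: 0.479
gripper_force: 30.0
```

Run:
```python
from st import *
st()
a=crop("scene",225,190,120,120,3.3,"x.png"); b=crop("top",310,185,120,120,3.3,"y.png")
cv2.imwrite("pics/held.png",np.hstack([cv2.imread("pics/x.png"),cv2.imread("pics/y.png")]))
```

```text
t 6.72 pos [0.5321 0.0027 0.1499] ydir 1.4795 z [ 2.e-04  7.e-04 -1.e+00] F [-0.7 -0.4 -4.7] T [ 0.11 -0.14 -0.04] w 44.0 gf 30.0 q [ 0.46  0.48 -0.78  1.85  0.4   0.97  0.99]
```

View pics/held.png

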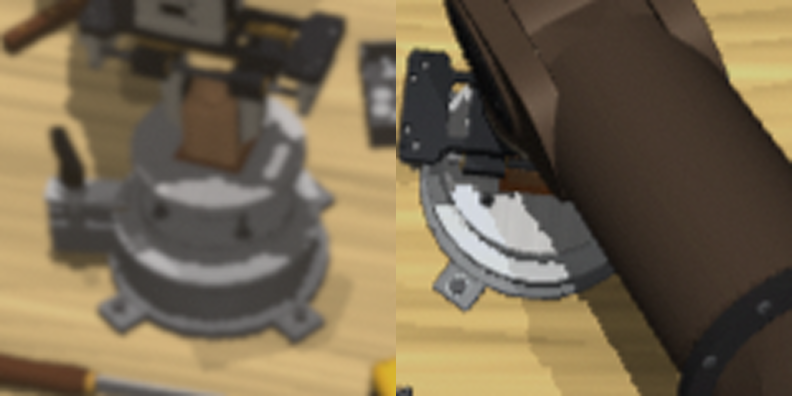

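The held view shows the plate over the head. One plate hole is visible in the top view at about px (338,245.6), and two studs show below the rim in the scene view. I check the hole against its prediction.

Run:
```python
from fit import *
from st import st
o=st(); g=np.mean([vision.get_image("top").astype(float) for _ in range(2)],0)[...,2]
c=o["position"]; yaw=1.4795-np.pi/2; z=c[2]-.0297+.010
p=c+.05*np.array([np.cos(yaw+2.356),np.sin(yaw+2.356),0]); p[2]=z
u=cen(g,337.7,245.3,r=2.6,refbright=np.percentile(g[241:250,333:342],60)); print("pred",proj("top",p),"meas",u,(ray("top",*u,z)-p)*1e3, (ray("top",*u,z-.004)-p)*1e3)
# head fit with z free (stud centroid)
```

```text
t 6.83 pos [0.5321 0.0025 0.1498] ydir 1.4795 z [ 1.e-04  5.e-04 -1.e+00] F [-0.3 -0.1 -4.3] T [ 0.1  -0.08  0.01] w 43.7 gf 30.0 q [ 0.46  0.48 -0.78  1.85  0.4   0.97  0.99]
pred [337.23078476 244.77188559] meas (np.float64(337.4242246928028), np.float64(244.77647747220595)) [-3.96949599e-03 -4.52816473e-01  5.55111512e-14] [ 0.58544828 -0.46967802 -4.        ]
```

Run:
```python
from fit import *
im=cv2.imread("pics/top0.png").astype(float); g=im[...,0]
u=cen(g,354.2,234.9,r=6,refbright=np.percentile(g[225:245,344:364],70)); print("disc",u,ray("top",*u,.076),g[233:237,352:357].mean())
print("kn",[cen(g,354.2,234.9,r=r,refbright=190) for r in(5,6,7)])
s=cv2.imread("pics/scene0.png")[225:290,240:340]
for x in(.529,.532,.535):
  print(x,[proj("scene",[x+.05*np.cos(-.0923+a),.001+.05*np.sin(-.0923+a),.104]).round(1).tolist() for a in np.pi/4*np.array([1,3,5,7])],proj("scene",[x,.001,.076]).round(1))
cv2.imwrite("pics/s.png",cv2.resize(s,None,fx=8,fy=8,interpolation=cv2.INTER_CUBIC))
```

```text
disc (np.float64(353.8046852949478), np.float64(234.67527519051652)) [0.5336342  0.00069548 0.076     ] 73.45
kn [(np.float64(353.8925340893749), np.float64(234.7025786418253)), (np.float64(353.81532217148657), np.float64(234.68759512937595)), (np.float64(353.81532217148657), np.float64(234.68759512937595))]
0.529 [[298.5, 252.7], [307.6, 235.1], [283.0, 229.3], [273.2, 246.6]] [290.9 248.3]
0.532 [[298.3, 253.5], [307.3, 235.8], [282.7, 230.1], [272.9, 247.4]] [290.6 249. ]
0.535 [[298.0, 254.3], [307.0, 236.6], [282.4, 230.8], [272.6, 248.1]] [290.3 249.8]
```

View pics/s.png

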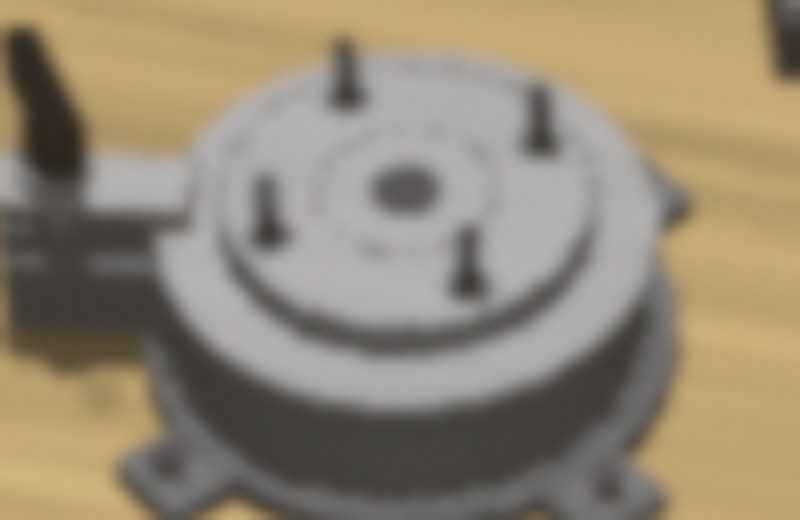

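The scene view shows the four studs standing on the face and the central disc at crop px (405,190). The top camera agreed with the arm on the held blank, so I use its head centre (0.533, 0.001).

Request:
carry_out(
  increments=[1, -1.5, 0, 0, 0, 0, 0, 0, -6, 0, 0, 0, 0, 0, -6, 0, 0, 0, 0, 0, -3, 0, 0, 0, 0, 0, -3, 0, 0, 0, 0, 0, -2, 0, 0, 0, 0, 0, -2, 0, 0, 0, 0, 0, 0, 0, 0, 0],
)

```text
clock: 7.92
position: [0.5331, -0.0001, 0.1277]
ee_rot: [-0.146, -3.138, -0.0]
force: [0.1, 0.3, -4.4]
width: 0.48
gripper_force: 30.0
```

```bash
python3 st.py
```

```text
t 7.92 pos [ 5.331e-01 -1.000e-04  1.277e-01] ydir 1.4779 z [-1.e-04  0.e+00 -1.e+00] F [ 0.1  0.3 -4.4] T [ 0.1  -0.21  0.03] w 44.2 gf 30.0 q [ 0.45  0.51 -0.76  1.87  0.43  0.93  0.97]
```

Request:
carry_out(
  increments=[0, 1, 0, 0, 0, 0, 0, 0, -2, 0, 0, 0, 0, 0, -2, 0, 0, 0, 0, 0, -2, 0, 0, 0, 0, 0, -2, 0, 0, 0, 0, 0, -2, 0, 0, 0, 0, 0, 0, 0, 0, 0],
)

```text
clock: 8.8
position: [0.5331, 0.0008, 0.1176]
ee_rot: [-0.146, -3.138, -0.0]
force: [-0.1, -0.3, -4.0]
width: 0.476
gripper_force: 30.0
```

```bash
python3 st.py
```

```text
t 8.8 pos [0.5331 0.0008 0.1176] ydir 1.4779 z [-3.e-04  0.e+00 -1.e+00] F [-0.1 -0.3 -4. ] T [ 0.09 -0.15  0.02] w 43.8 gf 30.0 q [ 0.44  0.52 -0.75  1.88  0.44  0.91  0.96]
```

Request:
carry_out(
  increments=[0, 0, -3, 0, 0, 0, 0, 0, -3, 0, 0, 0, 0, 0, -2, 0, 0, 0, 0, 0, -1.5, 0, 0, 0, 0, 0, -1, 0, 0, 0, 0, 0, -0.5, 0, 0, 0, 0, 0, 0, 0, 0, 0],
)

```text
clock: 9.68
position: [0.5332, 0.0009, 0.1068]
ee_rot: [0.146, 3.138, 0.0]
force: [-0.5, 0.3, -3.5]
width: 0.477
gripper_force: 30.0
```

```bash
python3 st.py
```

```text
t 9.68 pos [0.5332 0.0009 0.1068] ydir 1.4779 z [ 0.  0. -1.] F [-0.5  0.3 -3.5] T [ 0.08 -0.18 -0.05] w 43.9 gf 30.0 q [ 0.43  0.54 -0.74  1.89  0.46  0.89  0.94]
```

Request:
carry_out(
  increments=[0, 0, -0.5, 0, 0, 0, 0, 0, -0.5, 0, 0, 0, 0, 0, -0.5, 0, 0, 0, 0, 0, 0, 0, 0, 0],
)

```text
clock: 10.18
position: [0.5332, 0.0009, 0.1057]
ee_rot: [0.146, 3.138, -0.0]
force: [-3.4, -1.0, 4.2]
width: 0.476
gripper_force: 30.0
```

```bash
python3 st.py
```

```text
t 10.18 pos [0.5332 0.0009 0.1057] ydir 1.4779 z [ 3.e-04 -3.e-04 -1.e+00] F [-3.4 -1.   4.2] T [-0.01  0.51 -0.  ] w 43.8 gf 30.0 q [ 0.43  0.54 -0.74  1.89  0.46  0.89  0.94]
```

Request:
carry_out(
  increments=[0, 0, -0.3, 0, 0, 0, 0, 0, 0, 0, 0, 0, 0, 0, 0, 0, 0, 0],
  newtons=4,
)

```text
clock: 10.55
position: [0.5334, 0.0008, 0.1053]
ee_rot: [0.146, 3.138, -0.0]
force: [-3.0, -0.7, 5.9]
width: 0.477
gripper_force: 4.0
```

Request:
carry_out(
  increments=[0, 0, 0, 0, 0, 0, 0, 0, 0, 0, 0, 0, 0, 0, 0, 0, 0, 0, 0, 0, 0, 0, 0, 0],
  grip=0.2,
)

```text
clock: 11.05
position: [0.5332, 0.0009, 0.1049]
ee_rot: [0.146, 3.138, 0.0]
force: [-0.4, 0.8, 0.8]
width: 0.795
gripper_force: 0.0
```

```bash
python3 st.py
```

```text
t 11.05 pos [0.5332 0.0009 0.1049] ydir 1.478 z [ 0.e+00  1.e-04 -1.e+00] F [-0.4  0.8  0.8] T [ 0.14 -0.11 -0.03] w 73.1 gf 0.0 q [ 0.43  0.54 -0.74  1.89  0.46  0.89  0.94]
```

Run:
```python
from h import *
im=cv2.imread("pics/top0.png"); g=im[208:245,388:422].max(2).astype(int)
print("\n".join("".join("%4d"%x for x in r) for r in g[2:34,4:28]))
for z in (.123,.11,.097):
  P=[]
  for a in(.6,.655,.7,.75):
    d=np.array([np.cos(a),np.sin(a),0])*.028; c=np.array([.5505,-.1172,z]); P.append(np.r_[proj("top",c+d),proj("top",c-d)].round(1).tolist())
  print(z,P)
```

```text
177 178 178 178 177 177 179 179 178 178 179 179 179 178 178 179 178 179 179 178 177 178 178 178
 178 178 180 178 178 178 178 179 178 179 178 178 178 178 178 178 179 178 178 177 177 178 175 178
 178 177 179 179 178 179 179 178 178 178 178 178 178 178 178 178 179 178 177 178 177 174 172 172
 178 178 179 179 178 178 178 178 178 179 178 178 179 177 178 174 173 172 173 172 173 171 169 169
 178 178 178 178 179 178 178 136 141 170 174 174 174 174 176 171 170 169 170 169 170 170 170 171
 175 176 176 177 177 135 105  57  64 110 163 173 172 172 174 172 172 172 172 172 173 174 173 174
 171 171 172 171 132  63  25  19  15  36 156 171 171 171 172 174 173 173 173 175 174 174 175 176
 167 168 169 145  68  28  28  24  17  13  93 161 170 171 172 173 173 172 172 173 173 173 175 175
 169 169 167  98  27  17  30  28  24  17  22 107 163 172 172 172 173 173 174 174 174 173 174 175
 153 166 169  92  22   9  21  31  26  21  16  39 108 163 172 171 173 173 173 172 172 172 173 173
 143 165 170 123  38   6  11  21  31  25  20  15  37 128 165 170 169 169 170 170 170 170 171 172
 144 151 167 160  85  21   4  15  
[... 1682 characters left out ...]
2 117 122 164 172 170 172 172
  23  22  27  35  36  43  57  72  75  76  80  82  84  82  90  92  93  93  92 164 175 176 177 177
  73  73  74  76  78  79  85  91 144 153 153 153 153 105  92  91  91  92  91 163 176 176 175 177
 151 151 151 150 150 149 151 151 170 173 173 173 174 109  91  89  90 141 152 169 172 173 172 173
0.123 [[397.8, 215.4, 411.2, 234.9], [397.3, 215.8, 411.8, 234.5], [396.8, 216.1, 412.2, 234.2], [396.4, 216.5, 412.6, 233.8]]
0.11 [[397.2, 216.5, 410.5, 235.8], [396.7, 216.9, 411.0, 235.4], [396.3, 217.2, 411.4, 235.1], [395.8, 217.5, 411.9, 234.7]]
0.097 [[396.6, 217.5, 409.8, 236.6], [396.1, 217.9, 410.3, 236.3], [395.7, 218.2, 410.7, 236.0], [395.2, 218.6, 411.2, 235.6]]
```

Request:
carry_out(
  increments=[0, 0, 15, 0, 0, 0, 0, 0, 35, 0, 0, 0, 0, 0, 40, 0, 0, 0, 0, 0, 0, 0, 0, -0.1, 1, -7, 0, 0, 0, -0.17, 1, -9, 0, 0, 0, -0.17, 1, -9, 0, 0, 0, -0.17, 1, -9, 0, 0, 0, -0.17, 1, -9, 0, 0, 0, -0.17, 2, -9, 0, 0, 0, -0.17, 2, -9, 0, 0, 0, -0.17, 2, -9, 0, 0, 0, -0.17, 2, -9, 0, 0, 0, -0.17, 1, -9, 0, 0, 0, -0.17, 1, -9, 0, 0, 0, -0.17, 1, -9, 0, 0, 0, -0.17, 1, -9, 0, 0, 0, -0.17, 0, -3, 0, 0, 0, -0.084],
  grip=0.55,
)

```text
clock: 13.3
position: [0.5505, -0.1174, 0.1961]
ee_rot: [2.977, 1.004, 0.002]
force: [-0.1, 0.8, -0.8]
width: 0.448
gripper_force: 0.0
```

```bash
python3 st.py
```

```text
t 13.3 pos [ 0.5505 -0.1174  0.1961] ydir -0.9203 z [ 1.2e-03  3.0e-04 -1.0e+00] F [-0.1  0.8 -0.8] T [ 0.02 -0.03 -0.01] w 41.3 gf 0.0 q [ 0.28  0.38 -0.23  1.75  0.1   1.02 -0.9 ]
```

Request:
carry_out(
  increments=[0, -0.5, -30, 0, 0, 0.04, 0, 0, -30, 0, 0, 0, 0, 0, -20, 0, 0, 0, 0, 0, -12, 0, 0, 0, 0, 0, -7, 0, 0, 0, 0, 0, -4, 0, 0, 0, 0, 0, 0, 0, 0, 0],
)

```text
clock: 14.18
position: [0.5504, -0.1176, 0.0922]
ee_rot: [2.954, 1.069, 0.001]
force: [0.5, -1.0, -0.3]
width: 0.445
gripper_force: 0.0
```

Run:
```python
from st import *
st(); crop("scene",215,180,140,120,5,"kn.png")
```

```text
t 14.18 pos [ 0.5504 -0.1176  0.0922] ydir -0.876 z [ 4.e-04 -0.e+00 -1.e+00] F [ 0.5 -1.  -0.3] T [-0.   -0.01 -0.02] w 41.0 gf 0.0 q [ 0.27  0.5  -0.22  1.86  0.14  0.8  -0.9 ]
```

View pics/kn.png

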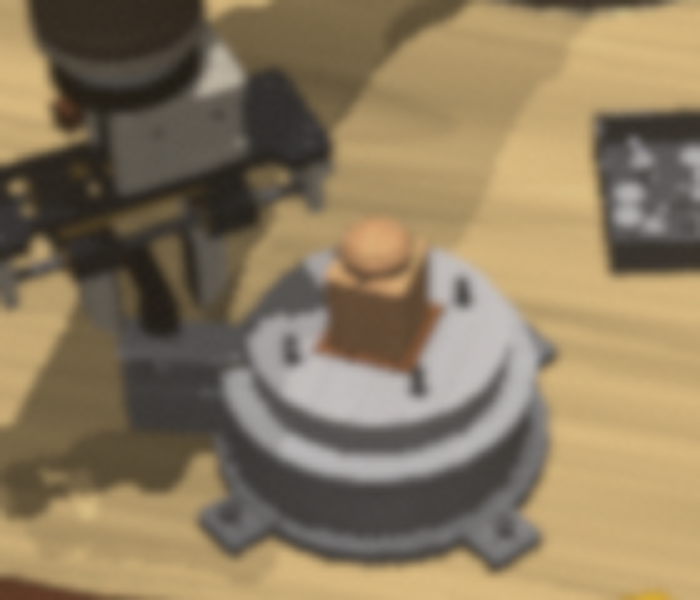

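The plate sits flush with the studs showing through at (290,350), (417,380) and (462,292). The fingers straddle the knob at (155,290).

Request:
carry_out(
  increments=[0, 0, 0, 0, 0, 0, 0, 0, 0, 0, 0, 0, 0, 0, 0, 0, 0, 0, 0, 0, 0, 0, 0, 0],
  grip=1,
  newtons=12,
)

```text
clock: 14.72
position: [0.5505, -0.1179, 0.0921]
ee_rot: [2.954, 1.069, 0.001]
force: [0.6, -0.8, 1.1]
width: 0.207
gripper_force: 12.0
```

```bash
python3 st.py
```

```text
t 14.72 pos [ 0.5505 -0.1179  0.0921] ydir -0.8762 z [ 6.e-04 -3.e-04 -1.e+00] F [ 0.6 -0.8  1.1] T [-0.18 -0.18 -0.03] w 19.1 gf 12.0 q [ 0.27  0.5  -0.22  1.86  0.15  0.8  -0.9 ]
```

Request:
carry_out(
  increments=[0, 0, 0, 0, 0, 0, 0, 0, 0, 0, 0, 0],
  newtons=25,
)

```text
clock: 14.98
position: [0.5504, -0.1178, 0.0921]
ee_rot: [2.954, 1.069, 0.001]
force: [1.5, -1.4, 1.4]
width: 0.198
gripper_force: 25.0
```

```bash
python3 st.py
```

```text
t 14.97 pos [ 0.5504 -0.1178  0.0921] ydir -0.8762 z [ 5.e-04 -3.e-04 -1.e+00] F [ 1.5 -1.4  1.4] T [-0.33 -0.21 -0.02] w 18.2 gf 25.0 q [ 0.27  0.5  -0.22  1.86  0.15  0.8  -0.9 ]
```

The opening is 18 mm instead of 14, and there is a moment about the bar axis. The fingertips are probably catching the hub below the bar, so I reopen a little, rise 6 mm and regrip.

Request:
carry_out(
  increments=[0, 0, 0, 0, 0, 0, 0, 0, 0, 0, 0, 0, 0, 0, 3, 0, 0, 0, 0, 0, 3, 0, 0, 0, 0, 0, 0, 0, 0, 0],
  grip=0.6,
)

```text
clock: 15.6
position: [0.5504, -0.1176, 0.0983]
ee_rot: [2.954, 1.069, 0.001]
force: [-0.2, 1.2, -0.7]
width: 0.399
gripper_force: 0.0
```

```bash
python3 st.py
```

```text
t 15.6 pos [ 0.5504 -0.1176  0.0983] ydir -0.8761 z [ 5.e-04 -1.e-04 -1.e+00] F [-0.2  1.2 -0.7] T [ 0.03 -0.02 -0.01] w 36.7 gf 0.0 q [ 0.28  0.49 -0.22  1.86  0.14  0.81 -0.89]
```

Request:
carry_out(
  increments=[0, 0, 0, 0, 0, 0, 0, 0, 0, 0, 0, 0, 0, 0, 0, 0, 0, 0, 0, 0, 0, 0, 0, 0],
  grip=1,
  newtons=12,
)

```text
clock: 16.1
position: [0.5504, -0.1179, 0.0979]
ee_rot: [2.954, 1.069, 0.0]
force: [2.2, -1.4, -1.1]
width: 0.153
gripper_force: 12.0
```

```bash
python3 st.py
```

```text
t 16.1 pos [ 0.5504 -0.1179  0.0979] ydir -0.8763 z [ 3.e-04 -3.e-04 -1.e+00] F [ 2.2 -1.4 -1.1] T [-0.29 -0.27 -0.  ] w 14.1 gf 12.0 q [ 0.28  0.49 -0.22  1.86  0.14  0.81 -0.89]
```

Request:
carry_out(
  increments=[0.3, -0.3, 0, 0, 0, 0, 0, 0, 0, 0, 0, 0, 0, 0, 0, 0, 0, 0.05, 0, 0, 0, 0, 0, 0.05, 0, 0, 0, 0, 0, 0.05, 0, 0, 0, 0, 0, 0.05, 0, 0, 0, 0, 0, 0.05, 0, 0, 0, 0, 0, 0.05, 0, 0, 0, 0, 0, 0],
  newtons=50,
)

```text
clock: 17.23
position: [0.5505, -0.118, 0.0979]
ee_rot: [2.761, 1.498, 0.0]
force: [-0.1, -0.1, -0.2]
width: 0.151
gripper_force: 50.0
```

```bash
python3 st.py
```

```text
t 17.23 pos [ 0.5505 -0.118   0.0979] ydir -0.5764 z [ 0. -0. -1.] F [-0.1 -0.1 -0.2] T [-0.25 -0.12  0.01] w 13.9 gf 50.0 q [ 0.33  0.5  -0.3   1.85  0.19  0.82 -0.64]
```

Request:
carry_out(
  increments=[0, 0, 0, 0, 0, 0.1, 0, 0, 0, 0, 0, 0.1, 0, 0, 0, 0, 0, 0.1, 0, 0, 0, 0, 0, 0.1, 0, 0, 0, 0, 0, 0.1, 0, 0, 0, 0, 0, 0.1, 0, 0, 0, 0, 0, 0.1, 0, 0, 0, 0, 0, 0.1, 0, 0, 0, 0, 0, 0.1, 0, 0, 0, 0, 0, 0.1, 0, 0, 0, 0, 0, 0.1, 0, 0, 0, 0, 0, 0.1, 0, 0, 0, 0, 0, 0.07, 0, 0, 0, 0, 0, 0, 0, 0, 0, 0, 0, 0],
)

```text
clock: 19.1
position: [0.5508, -0.118, 0.0982]
ee_rot: [1.337, 2.842, 0.0]
force: [1.0, -1.3, 3.0]
width: 0.154
gripper_force: 50.0
```

```bash
python3 st.py
```

```text
t 19.1 pos [ 0.5508 -0.118   0.0982] ydir 0.6917 z [ 7.e-04 -1.e-04 -1.e+00] F [ 1.  -1.3  3. ] T [-0.16 -0.39  0.02] w 14.2 gf 50.0 q [ 0.56  0.56 -0.62  1.83  0.41  0.88  0.43]
```

Turned 1.57 rad. Now I reduce the grip, open a little, rise, and move clear for a check.

Request:
carry_out(
  increments=[0, 0, 0, 0, 0, 0, 0, 0, 0, 0, 0, 0],
  newtons=5,
)

```text
clock: 19.35
position: [0.5507, -0.118, 0.0981]
ee_rot: [1.334, 2.844, 0.0]
force: [0.9, -0.8, 2.5]
width: 0.153
gripper_force: 5.0
```

Request:
carry_out(
  increments=[0, 0, 0, 0, 0, 0, 0, 0, 0, 0, 0, 0, 0, 0, 0, 0, 0, 0, 0, 0, 5, 0, 0, 0, 0, 0, 15, 0, 0, 0, 0, 0, 40, 0, 0, 0, 0, 0, 40, 0, 0, 0, 0, -20, 20, 0, 0, 0, -10, -40, 0, 0, 0, 0, -20, -40, 0, 0, 0, 0, -20, -40, 0, 0, 0, 0, -20, -40, 0, 0, 0, 0, -20, -40, 0, 0, 0, 0, 0, 0, 0, 0, 0, 0],
  grip=0.55,
)

```text
clock: 21.1
position: [0.4582, -0.3421, 0.2186]
ee_rot: [1.343, 2.84, -0.003]
force: [-0.0, 0.2, -0.7]
width: 0.45
gripper_force: 0.0
```

Run:
```python
from st import *
st()
crop("scene",215,180,120,120,3.3,"x.png"); crop("top",310,185,120,120,3.3,"y.png")
cv2.imwrite("pics/end.png",np.hstack([cv2.imread("pics/x.png"),cv2.imread("pics/y.png")]))
```

```text
t 21.1 pos [ 0.4582 -0.3421  0.2186] ydir 0.6873 z [-7.0e-04 -1.8e-03 -1.0e+00] F [-0.   0.2 -0.7] T [ 0.08 -0.2  -0.01] w 41.4 gf 0.0 q [ 1.    0.43 -0.63  1.68  0.28  1.12  0.98]
```

View pics/end.png

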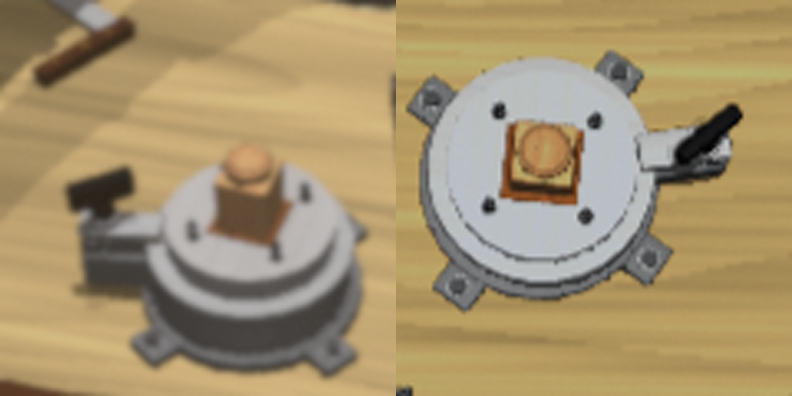

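The plate is flush on the head, with all four studs through at (498,110), (595,120), (488,205) and (586,215). The T-bar (682,155)–(738,110) now lies about 90° from where it started.

```bash
python3 -c "
from cell import arm; print(arm.sign_off())"
```

```text
the job is handed in; nothing more can be done
None
```

The finial blank is mounted flush on all four studs, the brake knob was then backed off about 1.57 rad (a quarter turn) anticlockwise, and the job was handed in at about 21 s with nothing else on the bench touched.

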